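# Load the coil winder: keyed spacer, then keyed bobbin

## Task

Set up the coil winder for the next coil: put the aluminium spacer with the D-shaped hole on the winder's half-round brass spindle, turned so that its flat side faces the same way as the spindle's flat, and let it sit flat on the drive plate; then put the black bobbin with the D-shaped hole on top of it in the same way. Both must be fully home and let go; the round collar and the round reel on the bench are not needed.

Things in the scene. Friction and masses are not known exactly. Their poses are not given: they have to be found in the camera images.
- spacer_mid (a point): Aluminium D-shaped ring flat on the bench, 20 mm high, about 60 g; outline 40 mm (its x) by 57 mm (y), straight side facing +x, the rest round. Its D-shaped through hole, 23 (x) by 40 mm (y), also has its flat at +x. Point: middle of outline and hole, 10 mm above the underside; z up. Grip across x, 40 mm.
- bobbin_mid (a point): Empty black plastic bobbin lying on a flange, 24 mm high, about 40 g; two D-shaped flanges 5 mm thick, 44 mm (its x) by 61 mm (y), straight side facing +x; thinner neck between. D-shaped through hole 23 (x) by 40 mm (y), flat at +x. Point: middle of outline and hole, 12 mm above the underside; z up. Grip across x, 44 mm, fingers over both flanges.
- spindle_foot (a point): Foot of the upright half-round brass spindle, in the middle of its section, level with the top of the round black drive plate (92 mm across, 44 mm above the bench) of the fixed grey winder; z up. Spindle: 17 mm (x) by 34 mm (y), flat to +x, round to -x. The winder's 70 mm high housing begins 90 mm away on the +x side, 100 mm wide.
- spindle_tip (a point): Middle of the spindle's top, 54 mm above the foot, same axes. The top 14 mm taper to 45 percent of the section. A part goes on with its mid point over this point and its +x along this +x (about 3 mm and 10 degrees of play, more at the tapered tip); turned half round it does not.
There are look-alikes about, which are no part of the job. Leave any orange look-alike of the part that bears spacer_mid alone. What is shaped like the part that bears bobbin_mid but purple is not meant.

How it is judged:
By the outcome, as a careful person would: the job done as asked, in the order asked, and still so for the second after the job is handed in, with the robot touching nothing.
It also fails if it takes over 58 s, if anything falls off the work surface, if the arm or the gripper's body presses on something with over 40 N, if the wrist force passes 120 N, or if a joint passes its speed limit or range.

## Robot

A 6-joint arm with a two-finger parallel gripper is mounted at the origin on the work surface. World frame = base frame: x ahead of the robot, y to its left, z up, the work surface at z = 0. Lengths are in mm, angles in rad, forces in N, time in s.
With the tool pointing down it reaches from about 300 to 775 mm from the base axis. Payload 14.6 kg.
Tool frame: the origin (TCP) lies on the centre line of the jaws, within the pads' length; the fingertips stand 19 mm ahead of it and the grasp point (between the pads) is the TCP (bot.tip_reach is the distance from the TCP to the fingertips, in mm); y points along the fingers, x is the direction in which the jaws open and shut, and the axes are right-handed (so a half turn about y gives the same grasp; the last joint's range is limited). The gripper opens to 85 mm and grips with 20 to 120 N. Pads are 22 mm wide; open, the fingers measure 114 mm over their backs; the gripper's body (76 mm by 85 mm) begins 54 mm behind the grasp point. The pads swing forward as they close: fully open they stand 13 mm farther back than shut.
Start: joints at [1.188, 0.3, 1.521, -0, 1.321, -0.067], TCP at [170.815, 522.792, 250.281] pointing down, gripper open.
Joint ranges: [-3.03, 3.03], [-0.79, 2.21], [0.23, 2.52], [-1.04, 4.18], [0, 3.07], [-2.55, 2.55]. Speed limits (rad/s): [2.22, 2.22, 2.57, 3.14, 3.14, 3.14].

## Interface

Orientations are given as a unit quaternion [w, x, y, z].
In Python, from rig import bot gives the robot as it stands. Calls block until the motion is done:
- bot.move_to(position, orientation): joint-space move of the TCP to a pose.
- bot.servo_line(position, attitude=None, speed=150, until_force=None): straight line of the TCP; attitude=None keeps the orientation; speed is the mean speed in mm/s. With until_force (N) it stops when the force on the tool has changed by that much, and returns True; else False.
- bot.move_joints(angles): joint-space move.
- bot.move_gripper(opening, grip_force=None): finger opening in mm; grip_force is the grip in N (None keeps the last); returns when the fingers have stopped.
- bot.dwell(seconds).
- bot.ik(position, orientation): joint angles nearest the present ones, or None.
- bot.read_state(): the state.
- bot.read_camera(name): name is "scene" or "top"; returns a dict with "image" (384x512x3 uint8, blue, green, red), "depth" (384x512 float32, mm along the optical axis (not along the pixel's ray), 0 where there is no reading), "fovy" (degrees; the focal length in pixels is half the picture's height over the tangent of half this angle, whatever the lens; pixels are square), "cx", "cy" (the principal point, pixels), "k1" (the pictures are not rectified: a ray, as slopes to the right and down, at radius r is drawn at 1 + k1 r^2 times it, then the intrinsics apply), "eye" and "attitude" of the camera in the world. Camera axes: x right, y down, z forward; pixel columns grow to the right and rows downward; lengths in mm; the calibration is good to about 2 mm. A picture is of the moment at which its call begins.
A pose or a line that the arm cannot do raises bot.MotionError and nothing moves.
- bot.finish_job(): hands the job in, once; it reports no verdict.
The state is a dict: "clock": time; "joint_positions": joint angles; "qvel": joint speeds; "effort": joint torques, N m; "ee_pos": TCP position; "tool_rot": TCP orientation; "ft_force": force on the tool from outside, world axes, zero at the start; "moment": the same for the moment, N m; "grip_width": finger opening in mm.
Only numpy, scipy, OpenCV 4.12 (cv2) and the standard library are available. Lean on these libraries where they do the work, as an engineer would, in place of code of your own. Each camera call takes 0.05 s, during which the arm holds its last target.

## Working session

There is one attempt and no reset: what is moved stays moved. The work goes in short steps, each a Python script; the robot and the scene stay as the last script left them, time stands still between calls to the robot, and variables do not carry over. Pictures are saved under pics/ and viewed, and the job is handed in when it is done.

```bash
ls; mkdir -p pics; cat > h.py <<'E'
import numpy as np, cv2, pickle
from scipy.spatial.transform import Rotation as R
def rot(q): return R.from_quat([q[1],q[2],q[3],q[0]]).as_matrix()
def cloud(c):
    h,w=c["depth"].shape; f=h/2/np.tan(np.radians(c["fovy"])/2)
    K=np.array([[f,0,c["cx"]],[0,f,c["cy"]],[0,0,1.]])
    u,v=np.meshgrid(np.arange(w),np.arange(h))
    p=cv2.undistortPoints(np.stack([u,v],-1).reshape(-1,1,2).astype(np.float64),K,np.array([c["k1"],0,0,0,0.]),).reshape(h,w,2)
    # iterate for accuracy
    xd=np.stack([(u-c["cx"])/f,(v-c["cy"])/f],-1); x=xd.copy()
    for _ in range(30): x=xd/(1+c["k1"]*(x**2).sum(-1,keepdims=True))
    d=c["depth"][...,None]
    P=np.concatenate([x*d,d],-1)@rot(c["attitude"]).T+np.array(c["eye"])
    P[c["depth"]==0]=np.nan
    return P
E
python3 - <<'E'
from rig import bot
import pickle,cv2
s=bot.read_state();print(s)
for n in("scene","top"):
    c=bot.read_camera(n);pickle.dump(c,open(n+"0.pkl","wb"));cv2.imwrite(f"pics/{n}0.png",c["image"])
    print({k:c[k] for k in c if k not in("image","depth")})
E
```

```text
pics
{'clock': 0.0, 'joint_positions': array([ 1.18840699e+00,  3.00471044e-01,  1.52158803e+00, -1.19069123e-05,
        1.32068808e+00, -6.66408472e-02]), 'qvel': array([ 0.00081859, -0.00059626,  0.00137882, -0.00051751, -0.00044801,
        0.00100904]), 'effort': array([ 3.05409398e-03, -5.43496764e+01, -3.61790764e+01,  2.67314942e-05,
        4.02984049e-03,  4.86561942e-05]), 'ee_pos': array([170.73799137, 522.60505396, 249.7183892 ]), 'tool_rot': array([-0.5721702 ,  0.57261135,  0.41482955, -0.41551649]), 'ft_force': array([0.26228065, 0.3213287 , 0.31958839]), 'moment': array([-0.02054126, -0.02797384, -0.01123046]), 'grip_width': 85.2432077370695}
{'fovy': 44.158129057453905, 'cx': 261.23517065933964, 'cy': 195.74123184213065, 'k1': -0.01754993688452609, 'eye': array([ 889.01549648, -622.56172959,  736.16082654]), 'attitude': array([-0.39159178,  0.88061117,  0.24336311, -0.10933545])}
{'fovy': 51.04474219230921, 'cx': 253.3168527409248, 'cy': 196.9732394961982, 'k1': -0.10559100855846085, 'eye': array([ 401.7314826 ,    7.82938644, 1007.63138355]), 'attitude': array([ 0.05092655, -0.69935994,  0.71122422, -0.0496212 ])}
```

View pics/scene0.png

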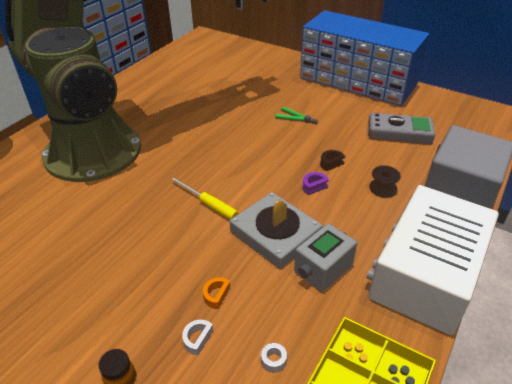

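View pics/top0.png

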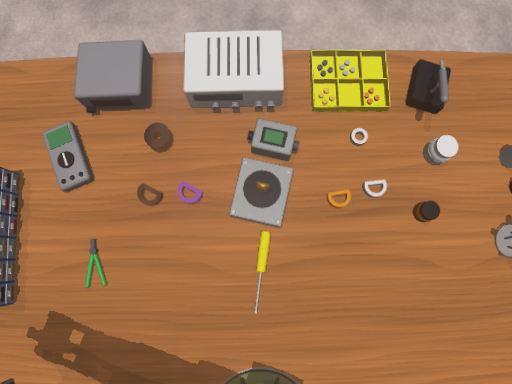

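The scene shows the aluminium D ring at top (375,188), the orange look-alike at (340,198), the black D bobbin at (149,195), the purple look-alike at (189,192) and the spindle at (262,187). Next I'll enlarge these and measure.

```bash
python3 - <<'E'
from h import *
c=pickle.load(open("top0.pkl","rb"));P=cloud(c)
np.save("P0.npy",P)
for n,(u,v) in dict(sp=(375,188),bob=(149,195),spi=(262,187),bench=(200,250),plate=(262,200),house=(275,140)).items(): print(n,P[v,u].round(1))
def crop(u,v,r=28,s=10): return cv2.resize(c["image"][v-r:v+r,u-r:u+r],None,fx=s,fy=s,interpolation=cv2.INTER_CUBIC)
cv2.imwrite("pics/c1.png",np.hstack([crop(375,188,20,19)[:, :],crop(149,195,20,19)]))
cv2.imwrite("pics/c2.png",crop(262,187,30,10))
# masks by height
for n,(u0,v0,r,lo,hi) in dict(sp=(375,188,17,14,27),bob=(149,195,17,17,32),tip=(262,187,15,88,110),spin=(262,187,25,55,110),plate=(262,187,40,38,50)).items():
    S=P[v0-r:v0+r,u0-r:u0+r].reshape(-1,3);S=S[(S[:,2]>lo)&(S[:,2]<hi)]
    (cx,cy),(w,h),a=cv2.minAreaRect(S[:,:2].astype(np.float32))
    print(n,len(S),np.median(S[:,2]).round(1),"rect",round(cx,1),round(cy,1),round(w,1),round(h,1),round(a,1),"mean",S.mean(0).round(1))
E
```

```text
sp [ 5.641e+02 -3.037e+02 -2.000e-01]
bob [555.5 274.3   1.7]
spi [556.  -12.   91.3]
bench [4.148e+02 1.437e+02 1.000e-01]
plate [531.6 -12.3  47.7]
house [673.4 -46.   71.5]
sp 191 19.7 rect 560.9 -298.8 37.3 56.0 6.6 mean [ 563.5 -298.2   19.6]
bob 244 24.5 rect 552.7 273.0 57.8 41.2 59.6 mean [554.5 272.   24.4]
tip 63 94.5 rect 561.8 -12.3 30.1 13.8 78.1 mean [561.9 -12.8  94.6]
spin 110 89.2 rect 561.7 -12.2 32.7 16.8 74.6 mean [560.6 -12.6  86.9]
plate 1429 43.7 rect 581.5 -17.6 126.0 198.4 75.1 mean [562.2 -13.   43.1]
```

```bash
python3 - <<'E'
from h import *
c=pickle.load(open("scene0.pkl","rb"));P=cloud(c)
for n,(u,v) in dict(bench=(150,250),tip=(280,203)).items(): print(n,P[v,u].round(1))
im=c["image"]
for n,m in dict(all=(P[...,2]>8)&(P[...,2]<130)).items():pass
for n,(ux,uy,r,lo,hi) in dict(sp=(198,337,22,14,27),bob=(332,160,17,17,32),tip=(280,210,18,85,110),spin=(280,215,22,55,110),plate=(278,222,40,38,50)).items():
    S=P[uy-r:uy+r,ux-r:ux+r].reshape(-1,3);S=S[(S[:,2]>lo)&(S[:,2]<hi)]
    (cx,cy),(w,h),a=cv2.minAreaRect(S[:,:2].astype(np.float32))
    print(n,len(S),np.median(S[:,2]).round(1),"rect",round(cx,1),round(cy,1),round(w,1),round(h,1),round(a,1),"mean",S.mean(0).round(1))
def crop(u,v,r,s): return cv2.resize(im[v-r:v+r,u-r:u+r],None,fx=s,fy=s,interpolation=cv2.INTER_CUBIC)
cv2.imwrite("pics/c3.png",np.hstack([crop(198,337,20,10),crop(332,160,20,10)]));cv2.imwrite("pics/c4.png",crop(285,225,40,8))
E
```

```text
bench [ 356.8 -184.1    0.4]
tip [564.6 -11.3  93.9]
sp 436 18.8 rect 560.0 -299.6 40.8 57.8 5.9 mean [ 563.4 -299.6   18.6]
bob 268 23.6 rect 554.2 242.3 117.1 55.2 86.6 mean [556.6 256.8  23.3]
tip 89 91.9 rect 562.5 -15.0 29.0 11.4 77.6 mean [563.8 -15.2  92.2]
spin 243 79.8 rect 563.2 -13.2 34.4 14.7 72.0 mean [565.6 -16.1  78.7]
plate 1054 43.7 rect 581.6 -17.4 120.4 183.3 74.3 mean [566.6 -21.2  43.4]
```

View pics/c1.png

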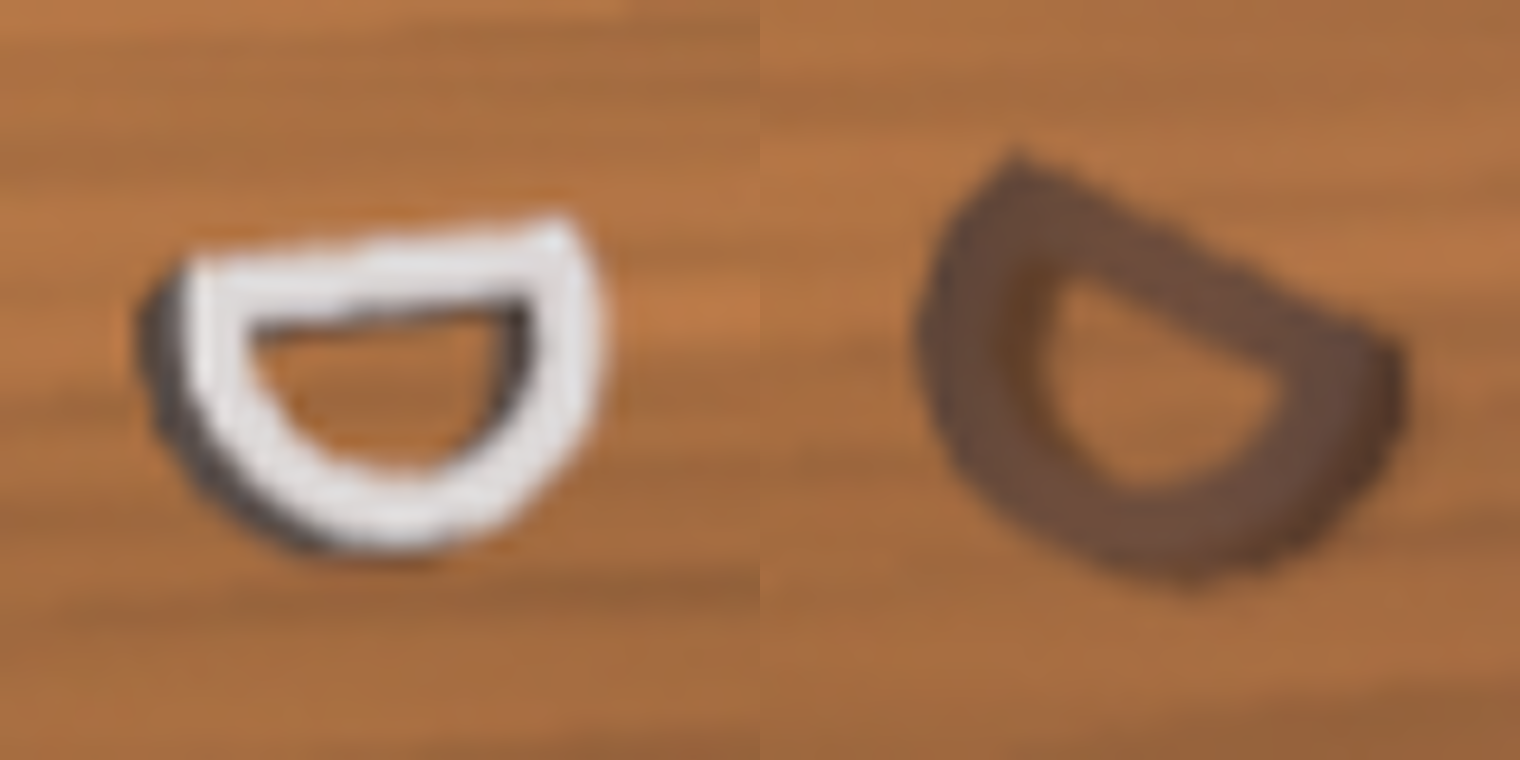

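View pics/c2.png

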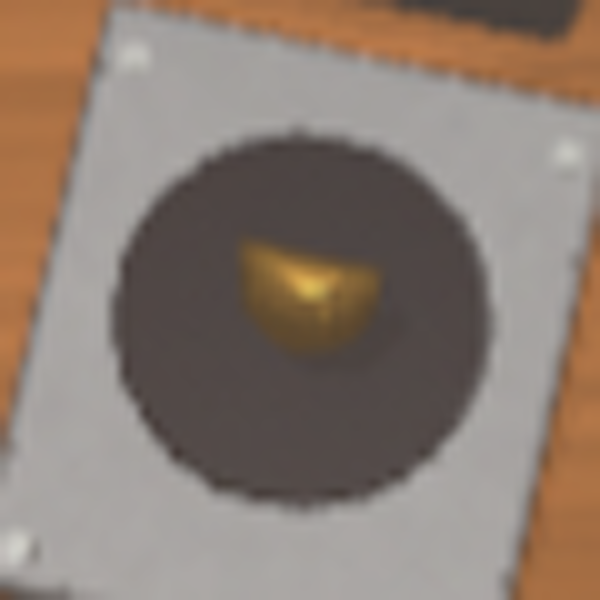

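View pics/c4.png

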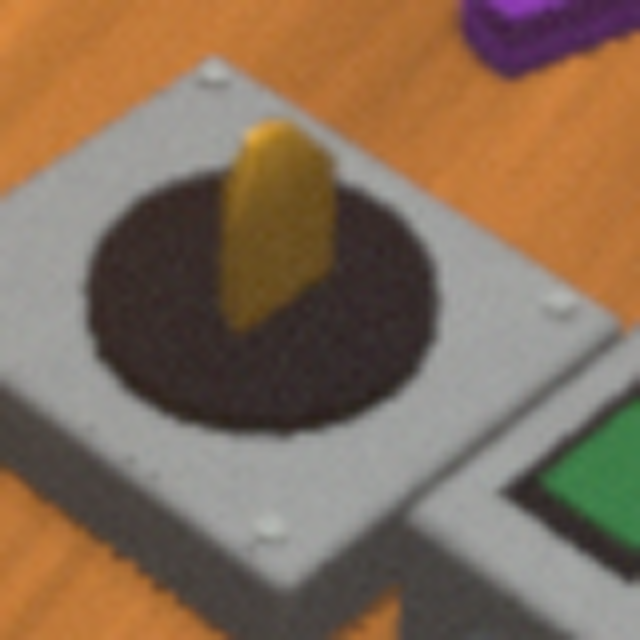

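```bash
cat >> h.py <<'E'
from scipy.optimize import least_squares
def rays(c):
    h,w=c["depth"].shape; f=h/2/np.tan(np.radians(c["fovy"])/2)
    u,v=np.meshgrid(np.arange(w),np.arange(h))
    xd=np.stack([(u-c["cx"])/f,(v-c["cy"])/f],-1); x=xd.copy()
    for _ in range(30): x=xd/(1+c["k1"]*(x**2).sum(-1,keepdims=True))
    return np.concatenate([x,np.ones((h,w,1))],-1)@rot(c["attitude"]).T
def dsdf(q,r,fl,ccx=8.5):  # D: circle about (ccx,0) radius r, flat at x=fl
    return np.maximum(np.hypot(q[:,0]-ccx,q[:,1])-r,q[:,0]-fl)
def loc(p,xy):
    c_,s_=np.cos(p[2]),np.sin(p[2]); d=xy-p[:2]
    return np.stack([c_*d[:,0]+s_*d[:,1],-s_*d[:,0]+c_*d[:,1]],1)
def fit_ring(c,u0,v0,r,ztop,R0,F0,p0,Rh=20,Fh=11.5,tol=5):
    P=cloud(c);D=rays(c);e=np.array(c["eye"])
    sl=(slice(v0-r,v0+r),slice(u0-r,u0+r))
    d=D[sl].reshape(-1,3);Pz=P[sl].reshape(-1,3)
    m=(np.abs(Pz[:,2]-ztop)<tol)&(np.linalg.norm(Pz[:,:2]-p0[:2],axis=1)<42)
    xy=(e+d*((ztop-e[2])/d[:,2])[:,None])[:,:2]
    ok=np.linalg.norm(xy-p0[:2],axis=1)<45
    def pred(p):
        q=loc(p,xy[ok]); s=np.maximum(dsdf(q,R0,F0),-dsdf(q,Rh,Fh)); return 1/(1+np.exp(np.clip(s/0.8,-50,50)))
    best=None
    for dy in np.radians([-12,-4,4,12]):
        o=least_squares(lambda p:pred(p)-m[ok],[p0[0],p0[1],p0[2]+dy],x_scale=[1,1,.03],diff_step=1e-4)
        if best is None or o.cost<best.cost: best=o
    return best.x,best.cost,m.sum()
E
python3 - <<'E'
from h import *
T=pickle.load(open("top0.pkl","rb"));S=pickle.load(open("scene0.pkl","rb"))
def show(n,o): print(n,o[0][:2].round(1),np.degrees(o[0][2]).round(1),"cost",round(o[1],1),o[2])
for zt in (20,): 
  for p in([561,-299],):
    show("spT",fit_ring(T,375,188,20,zt,28.5,20,[*p,.1])); show("spS",fit_ring(S,198,337,26,zt,28.5,20,[*p,.1]))
    show("spT flip",fit_ring(T,375,188,20,zt,28.5,20,[*p,.1+np.pi]))
show("boT",fit_ring(T,149,195,20,24,30.5,22,[553,273,-.5])); show("boS",fit_ring(S,332,160,22,24,30.5,22,[553,273,-.5]))
show("boT flip",fit_ring(T,149,195,20,24,30.5,22,[553,273,-.5+np.pi]))
# spindle
pts={}
for n,c,u,v,r in(("T",T,262,187,15),("S",S,280,213,24)):
    X=cloud(c)[v-r:v+r,u-r:u+r].reshape(-1,3); X=X[(X[:,2]>52)&(X[:,2]<94)&(np.linalg.norm(X[:,:2]-[562,-13],axis=1)<30)]; pts[n]=X
def res(p,X):
    s=np.where(X[:,2]<84,1,1-.55*(X[:,2]-84)/14); q=loc(p,X[:,:2])/s[:,None]
    return dsdf(q,17,8.5)*s
for n,X in {**pts,"both":np.vstack(list(pts.values()))}.items():
    o=least_squares(res,[562,-13,-.25],args=(X,),loss="soft_l1",x_scale=[1,1,.03]); print("spindle",n,len(X),o.x[:2].round(1),np.degrees(o.x[2]).round(1),"rms",np.sqrt(np.mean(o.fun**2)).round(2))
# plate circle: dark pixels
P=cloud(T);g=T["image"].max(-1);sl=(slice(160,220),slice(235,290));q=P[sl][(g[sl]<110)&(abs(P[sl][...,2]-44)<5)]
print("plate",cv2.minEnclosingCircle(q[:,:2].astype(np.float32)),q.mean(0))
E
```

```text
spT [ 559.8 -298.6] 6.1 cost 12.0 187
spS [ 560.8 -300.1] 5.5 cost 23.2 416
spT flip [ 562.8 -297.7] 179.8 cost 46.2 187
boT [552.2 272.8] -27.8 cost 14.7 237
boS [552.7 271.7] -25.7 cost 20.5 208
boT flip [555.4 271.3] 154.0 cost 48.7 237
spindle T 78 [561.9 -12.8] -13.8 rms 0.6
spindle S 221 [560.2 -11.7] -14.3 rms 0.82
spindle both 299 [560.5 -12.1] -14.4 rms 1.04
plate ((560.85888671875, -12.058509826660156), 45.538856506347656) [559.64963444 -12.17680841  44.47499451]
```

```bash
cat >> h.py <<'E'
def q_of(yaw):
    c_,s_=np.cos(yaw),np.sin(yaw)
    M=np.array([[c_,0,-s_],[s_,0,c_],[0,-1,0]]); a=R.from_matrix(M).as_quat(); return np.array([a[3],a[0],a[1],a[2]])
SP=(560.3,-299.3,np.radians(5.8)); BO=(552.4,272.3,np.radians(-27)); SD=(560.9,-12.2,np.radians(-14.2))
E
python3 - <<'E'
from h import *
from rig import bot
print(bot.tip_reach)
s=bot.read_state(); M=rot(s["tool_rot"]);print(M.round(2))
for n,p,z in(("sp",SP,23),("spH",SP,180),("sd",SD,67),("sdH",SD,180),("bo",BO,23),("boH",BO,180)):
  for k in(0,np.pi):
    j=bot.ik([p[0],p[1],z],q_of(p[2]+k)); print(n,k,None if j is None else np.round(j,2))
E
```

```text
19.0
[[ 0.31 -0.   -0.95]
 [ 0.95 -0.    0.31]
 [-0.   -1.    0.  ]]
sp 0 [-0.55  0.74  1.42 -0.    0.97 -0.65]
sp 3.141592653589793 [-0.55  0.74  1.42 -0.    0.97  2.49]
spH 0 [-0.55  0.55  1.34 -0.    1.26 -0.65]
spH 3.141592653589793 [-0.55  0.55  1.34  0.    1.26  2.49]
sd 0 [-0.09  0.54  1.65 -0.    0.95  0.16]
sd 3.141592653589793 None
sdH 0 [-0.09  0.39  1.57 -0.    1.18  0.16]
sdH 3.141592653589793 None
bo 0 [ 0.4   0.71  1.49 -0.    0.95  0.87]
bo 3.141592653589793 [ 0.4   0.71  1.49 -0.    0.95 -2.27]
boH 0 [ 0.4   0.51  1.4  -0.    1.23  0.87]
boH 3.141592653589793 [ 0.4   0.51  1.4  -0.    1.23 -2.27]
```

```bash
python3 - <<'E'
from h import *
from rig import bot
q=q_of(SP[2])
bot.move_to([SP[0],SP[1],150],q)
bot.move_gripper(70)
print(bot.servo_line([SP[0],SP[1],22.5],speed=90,until_force=12)); s=bot.read_state();print(s["ee_pos"],s["ft_force"].round(1))
bot.move_gripper(20,35); s=bot.read_state();print(s["grip_width"],s["ft_force"].round(1))
bot.servo_line([SP[0],SP[1],150],speed=150); s=bot.read_state();print(s["grip_width"],s["ft_force"].round(1),s["clock"])
for n in("scene","top"):
    c=bot.read_camera(n);pickle.dump(c,open(n+"1.pkl","wb"));cv2.imwrite(f"pics/{n}1.png",c["image"])
c=pickle.load(open("scene1.pkl","rb"));cv2.imwrite("pics/s1c.png",cv2.resize(c["image"][200:384,100:320],None,fx=3,fy=3))
E
```

```text
False
[ 560.56107404 -299.44993707   23.09932608] [-0.3 -1.4 -0.2]
38.739143376477536 [2.1 0.4 4.1]
38.71698930405325 [-0.3 -0.3 -0.2] 6.5583
```

View pics/s1c.png

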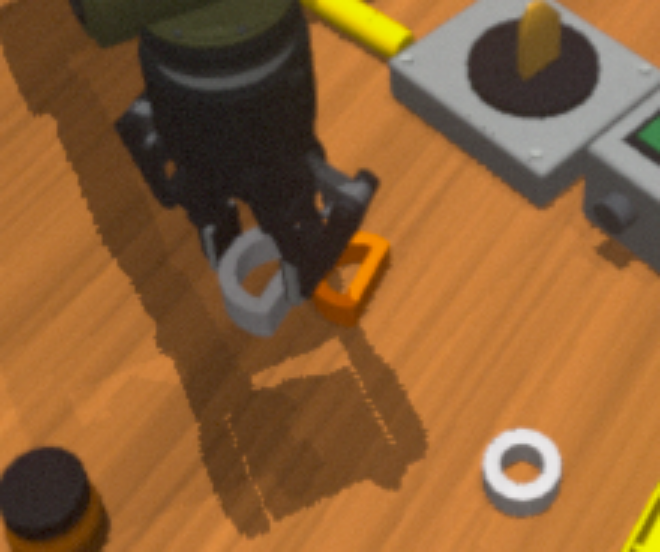

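The crop shows the spacer held level between the pads at about (255,285), with the orange ring untouched. Next I'll move it over the spindle.

```bash
python3 - <<'E'
from h import *
from rig import bot
q=q_of(SD[2])
bot.move_to([SD[0],SD[1],160],q)
bot.servo_line([SD[0],SD[1],132],speed=80)
s=bot.read_state();print(s["ee_pos"],s["grip_width"],s["clock"])
for n in("scene","top"):
    c=bot.read_camera(n);pickle.dump(c,open(n+"2.pkl","wb"))
    P=cloud(c)
c=pickle.load(open("scene2.pkl","rb"));a=cv2.resize(c["image"][120:270,200:360],None,fx=4,fy=4,interpolation=cv2.INTER_CUBIC);cv2.imwrite("pics/s2c.png",a)
E
```

```text
[560.88588925 -12.41807085 131.70734331] 38.54911159886775 8.2667
```

View pics/s2c.png

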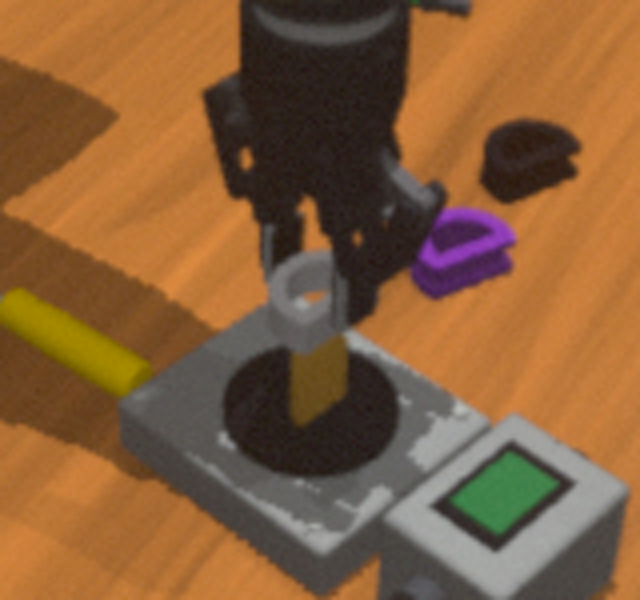

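The spacer at about (315,300) is directly above the spindle and turned the same way. I'll lower it with a force stop.

```bash
python3 - <<'E'
from h import *
from rig import bot
def st(t): s=bot.read_state();print(t,s["ee_pos"].round(2),s["ft_force"].round(1),s["moment"].round(2),round(s["grip_width"],2),round(s["clock"],2))
for z,f in((110,8),(90,8),(62,10)):
    r=bot.servo_line([SD[0],SD[1],z],speed=40,until_force=f); st((z,r))
    if r: break
E
```

```text
(110, False) [560.98 -12.22 110.08] [ 0.7 -0.4 -0.2] [-0.    0.02 -0.01] 38.57 9.07
(90, False) [560.97 -12.22  90.02] [ 0.5 -0.5 -0.4] [-0.04 -0.   -0.03] 38.65 9.72
(62, True) [560.79 -12.16  66.34] [0.4 0.7 2.8] [ 0.02 -0.08 -0.01] 38.63 10.29
```

```bash
python3 - <<'E'
from h import *
from rig import bot
def st(t): s=bot.read_state();print(t,s["ee_pos"].round(2),s["ft_force"].round(1),round(s["grip_width"],2),round(s["clock"],2))
bot.move_gripper(62); st("open")
bot.servo_line([SD[0],SD[1],170],speed=120)
bot.move_to([BO[0],BO[1],150],q_of(BO[2])); st("bo")
for n in("scene","top"):
    c=bot.read_camera(n);pickle.dump(c,open(n+"3.pkl","wb"))
c=pickle.load(open("scene3.pkl","rb"));a=cv2.resize(c["image"][170:270,220:340],None,fx=5,fy=5,interpolation=cv2.INTER_CUBIC);cv2.imwrite("pics/s3c.png",a)
P=cloud(c)
for n,u,v,r in(("scene",280,225,26),("top",262,187,24)):
    c=pickle.load(open(n+"3.pkl","rb"))
    o=fit_ring(c,u,v,r,64,28.5,20,[SD[0],SD[1],SD[2]],Rh=17,Fh=8.5,tol=4);print(n,o[0][:2].round(1),np.degrees(o[0][2]).round(1),o[1:])
    X=cloud(c)[v-r:v+r,u-r:u+r].reshape(-1,3);X=X[(X[:,2]>55)&(X[:,2]<74)];print("z med",np.median(X[:,2]),len(X))
E
```

```text
open [560.49 -12.18  66.38] [ 0.3 -1.2 -0. ] 62.25 10.64
bo [552.7  271.33 149.84] [-0.5 -0.3 -0.4] 61.93 12.75
scene [560.4 -13.2] -14.4 (np.float64(46.81426962928726), np.int64(233))
z med 64.01649004657503 380
top [562.1 -12.7] -14.3 (np.float64(29.94694799742534), np.int64(205))
z med 64.26749947638666 227
```

View pics/s3c.png

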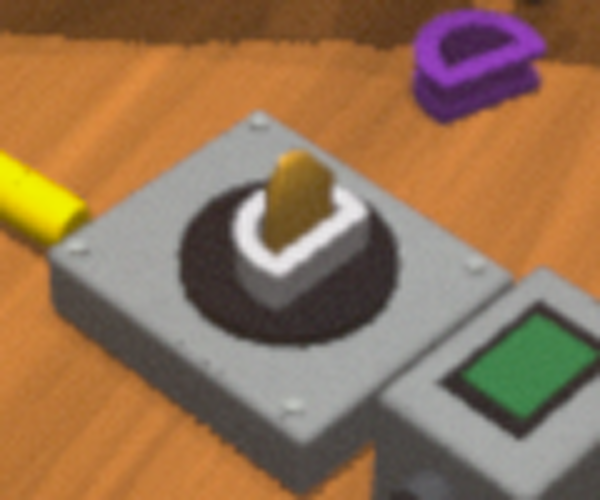

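The spacer at (300,235) is seated flat on the plate, top at 64 mm with its flat matching the spindle's. Next is the bobbin.

```bash
python3 - <<'E'
from h import *
from rig import bot
def st(t): s=bot.read_state();print(t,s["ee_pos"].round(2),s["ft_force"].round(1),round(s["grip_width"],2),round(s["clock"],2))
bot.move_gripper(72)
print(bot.servo_line([BO[0],BO[1],22.5],speed=90,until_force=12)); st("down")
bot.move_gripper(25,30); st("grip")
bot.servo_line([BO[0],BO[1],160],speed=150); st("up")
bot.move_to([SD[0],SD[1],165],q_of(SD[2]))
bot.servo_line([SD[0],SD[1],132],speed=80); st("hover")
c=bot.read_camera("scene");pickle.dump(c,open("scene4.pkl","wb"))
cv2.imwrite("pics/s4c.png",cv2.resize(c["image"][120:270,200:360],None,fx=4,fy=4,interpolation=cv2.INTER_CUBIC))
E
```

```text
False
down [552.71 272.41  23.1 ] [ 0.1 -0.2  0. ] 71.73 14.68
grip [552.78 272.34  23.08] [-0.2 -1.   6. ] 42.25 15.07
up [551.99 272.15 158.89] [-0.3 -0.4 -0.4] 42.11 16.13
hover [560.96 -12.07 131.9 ] [-0.6 -0.5 -0.8] 42.27 17.8
```

View pics/s4c.png

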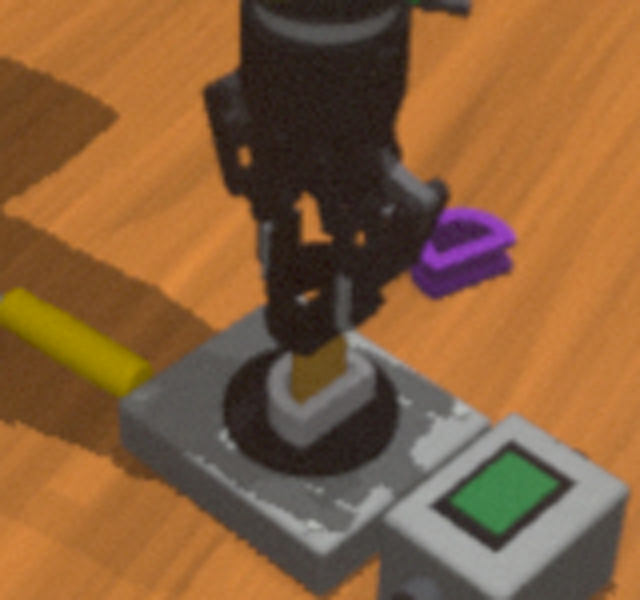

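The bobbin at about (315,300) is over the spindle, aligned with it, and the spacer is still seated below. I'll lower it.

```bash
python3 - <<'E'
from h import *
from rig import bot
def st(t): s=bot.read_state();print(t,s["ee_pos"].round(2),s["ft_force"].round(1),round(s["grip_width"],2),round(s["clock"],2))
for z,f in((110,8),(82,10)):
    r=bot.servo_line([SD[0],SD[1],z],speed=40,until_force=f); st((z,r))
    if r: break
z=bot.read_state()["ee_pos"][2]
if r and z<88.5:
    bot.move_gripper(64); st("open")
    bot.servo_line([SD[0],SD[1],180],speed=120)
    bot.move_to([420,250,220],q_of(0.3)); st("away")
    for n,u,v,rr in(("scene",280,215,26),("top",262,187,24)):
        c=bot.read_camera(n);pickle.dump(c,open(n+"5.pkl","wb"))
        o=fit_ring(c,u,v,rr,88,30.5,22,[*SD],Rh=17,Fh=8.5,tol=4);print(n,o[0][:2].round(1),np.degrees(o[0][2]).round(1),o[1:])
        X=cloud(c)[v-rr:v+rr,u-rr:u+rr].reshape(-1,3);X=X[(X[:,2]>80)&(X[:,2]<93)];print("z med",np.median(X[:,2]),len(X))
    c=pickle.load(open("scene5.pkl","rb"));cv2.imwrite("pics/s5c.png",cv2.resize(c["image"][170:270,220:340],None,fx=5,fy=5,interpolation=cv2.INTER_CUBIC))
    c=pickle.load(open("top5.pkl","rb"));cv2.imwrite("pics/t5.png",c["image"])
E
```

```text
(110, False) [560.98 -12.23 110.09] [-0.7  0.6  0.8] 42.27 18.55
(82, True) [560.82 -12.18  86.38] [0.9 0.9 3.5] 42.23 19.12
open [560.52 -12.17  86.36] [ 0.9 -0.7 -0. ] 63.43 19.47
away [420.51 249.39 219.7 ] [ 0.3 -0.5 -0.8] 63.8 21.54
scene [560.3 -11.7] -18.2 (np.float64(41.060154566716214), np.int64(359))
z med 87.32005138832352 392
top [561.9 -12.3] -15.4 (np.float64(39.473695150210446), np.int64(316))
z med 88.45271446996628 343
```

```bash
ls pics
```

```text
c1.png
c2.png
c3.png
c4.png
s1c.png
s2c.png
s3c.png
s4c.png
s5c.png
scene0.png
scene1.png
t5.png
top0.png
top1.png
```

View pics/s5c.png

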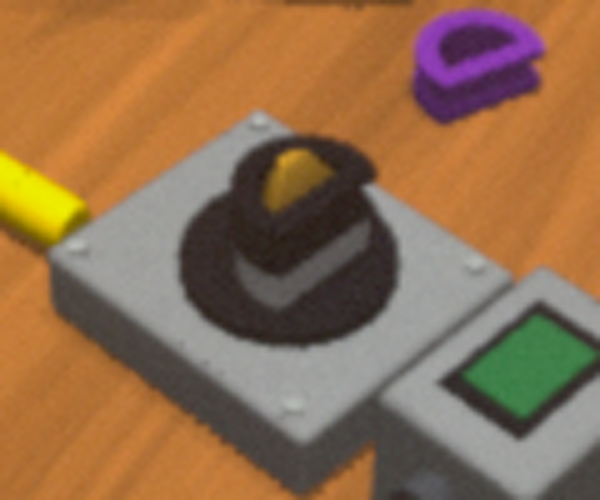

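View pics/t5.png

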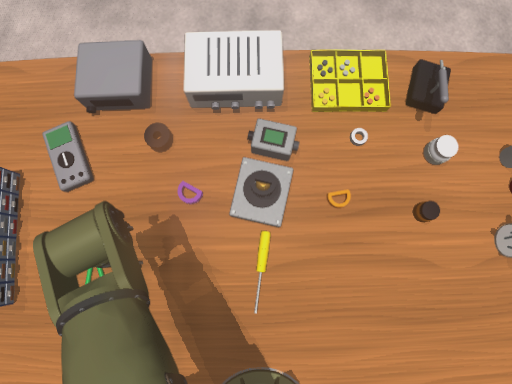

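The bobbin at (300,205) in the crop sits flat on the spacer, with the spindle tip showing through it. In the top view the rest of the bench is undisturbed and the arm is clear, so I'm handing in.

```bash
python3 -c "
from rig import bot
bot.finish_job()"
```

```text
the job is handed in; nothing more can be done
```

I put the aluminium spacer on the spindle first and the black bobbin on top of it. Each was lowered until the tool felt contact at the expected height, then let go. I handed the job in at about 22 s with the arm clear of everything.

- **Spacer:** its top measured 64.0 and 64.3 mm (64 expected), and its flat was turned -14.4° and -14.3°, against -14.2° for the spindle.
- **Bobbin:** its top measured 87.3 mm in the scene camera and 88.5 mm in the top camera (88 expected).
- **Disagreement:** the bobbin's turn came out at -18.2° in the scene camera and -15.4° in the top camera. The scene fit was loose because the part is dark. Both values are within the 10° of play.
- **Rest of the bench:** in the last pictures the orange and purple look-alikes, the collar and the reel were where they started.

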